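Nudge a steel mounting plate home on its bonding jig

ROBOT

A 6-joint arm with a two-finger parallel gripper is mounted at the origin on the work surface; the furniture and walls round the work are solid. World frame = base frame: x ahead of the robot, y to its left, z up, the work surface at z = 0. Lengths are in m, angles in rad, forces in N, time in s.
With the tool pointing down it reaches from about 0.35 to 0.85 m from the base axis. Payload 8.1 kg.
Tool frame: the origin (TCP) lies midway between the tips of the shut fingers; the grasp point (between the pads) lies 19 mm behind it; z points along the fingers, y is the direction in which the jaws open and shut (so a half turn about z gives the same grasp; the last joint's range is limited). The gripper opens to 93 mm and grips with 3 to 60 N. Pads are 15 mm wide; open, the fingers measure 128 mm over their backs; the gripper's body (75 mm by 188 mm) begins 65 mm behind the grasp point.
Start: joints at [-1.244, 0.13, 1.488, -0, 1.523, -0.085], TCP at [0.24, -0.55, 0.219] pointing down, gripper open.
Joint ranges: [-2.96, 2.96], [-0.89, 2.26], [0.02, 2.5], [-1.34, 4.48], [0, 2.73], [-2.66, 2.66]. Speed limits (rad/s): [2.39, 2.39, 2.79, 3.14, 3.14, 3.14].

INTERFACE

Orientations are given as a rotation vector (axis times angle).
In Python, from plant import robot gives the robot as it stands. The module is installed in compiled form; this text tells all that it offers.
- The arm moves only by the shell command python3 -m pendant 'ROWS' [FORCE]. ROWS is JSON, a list of rows, each an object with "translation": the shift along the tool's x, y, z in mm, a list of three; "twist": the turn, a rotation vector about the tool's x, y, z in rad, a list of three; "grip": the opening, from -1 (shut) to 1 (fully open). A call has exactly 10 rows; each row shifts and turns the pose as measured when the row begins, along the tool's axes as they then stand; what a row does not reach is not made up. A row lasts 1/10 s, in which the tool goes at most 50 mm and 8.59 degrees, less where a joint would pass 70% of its speed; a pose out of reach is approached as far as the arm can. A call is refused whole if a number of a shift passes 50 or a number of a turn 0.15, either way. A call with a gripper value outside its range is refused whole. The fingers move at their own pace and stop on an object; FORCE is the grip in N (left out, the last holds). Time passes only in rows, so rows that do not move let the fingers close, or fill a call up. It gives the time, the measured TCP pose, the force and the opening at its end, in the units of the state.
- robot.read_state(): the state, without advancing time (a new reading comes with each control period).
- robot.read_camera(name): name is "side" or "top" or "wrist"; returns (picture, depth): 420x560x3 uint8, red, green, blue; 420x560 float32, m along the optical axis (not along the pixel's ray), 0 where there is no reading.
- robot.camera_info(name): a dict with "vertical_fov" (degrees; the focal length in pixels is half the picture's height over the tangent of half this angle, whatever the lens; pixels are square), "cx", "cy" (the principal point, pixels), "cam_to_world" (4x4, takes a point from camera to world coordinates). Camera axes: x right, y up, looking along -z (the intrinsics and any distortion apply to the point x, -y, -z); pixel columns grow to the right and rows downward; lengths in m; the calibration is good to about 2 mm. A picture is of the moment at which its call begins: read the wrist's pose just before it. camera_info takes no time and is no camera call; for the wrist camera it gives the pose at the moment of the call.
- robot.close_job(): hands the job in, once; it reports no verdict.
The state is a dict: "t": time; "q": joint angles; "dq": joint speeds; "joint_torque": joint torques, N m; "tool_pos": TCP position; "orientation": TCP orientation; "force": force on the tool from outside, world axes, zero at the start; "wrist_torque": the same for the moment, N m; "opening": finger opening in m.
Only numpy, scipy, OpenCV 4.12 (cv2) and the standard library are available. Lean on these libraries where they do the work, as an engineer would, in place of code of your own. Each camera call takes 0.05 s, during which the arm holds its last target. There are 200 camera calls.

TASK

The steel mounting plate has been laid askew on the bonding jig and is riding on top of the locating pin. Nudge it, without lifting it off the jig, until its locating hole drops over the pin; then swing its long edge against the stop post and press it down past the sprung side ball until it clicks and lies flat on all its rest buttons. Let go, and leave the mixing cup, the hardener tube and the spray can where they stand.

Things in the scene. Friction and masses are not known exactly. Their poses are not given: they have to be found in the camera images.
- jig: Bonding jig, screwed down: dark blue base 210 (x) x 150 (y) x 15 mm. Origin: centre of its underside, on the bench; z up. All places below named 'jig' are in this frame, in mm. Four dark rest buttons (14 mm wide, tops at z 24, 9 above the base) at jig x,y (62,28), (62,-28), (-50,30), (-50,-34) carry the seated plate. Low screw heads in the corners.
- plate: Loose bright steel plate 160 (x) x 90 (y) x 4 mm, about 0.38 kg; too wide to straddle, push its edges (2 to 8 N). Origin: centre of its underside; seated, its frame agrees with the jig's, 24 mm up. At the start it lies tilted on the pin's top, the ball and a rest button, 12 to 28 mm short of home (it must go to jig +x), 5 to 14 mm off to -y, turned -0.08 to 0.2 rad.
- plate_hole (a point): Centre of the plate's 12 mm locating hole at plate x,y (45,0), at its underside. The other holes are not for the pin: a 30 mm bore at (-5,0), 9 mm bolt holes at (+-68,+-34), too small for a fingertip.
- plate_ball_end (a point): Point on the plate's underside at plate x,y (-50,-35) mm, beside the ball. Height z 24 mm when the plate lies flat, about 10 mm higher while it still rides on the ball.
- pin_top (a point): Centre of the top of the locating pin at jig x,y (45,0), z 37.5: 13.5 mm above the rest buttons. 10 mm diameter, coned to 6 mm over its topmost 2.5 mm. The plate's hole drops over it when within about 2 mm; the pin then blocks further sliding.
- pin_seat (a point): Point on the pin's axis at the height of the rest buttons (z 24 mm): where the hole's centre lies when the plate is seated.
- stop_face (a point): Point on the side of the stop post (steel, 14 mm diameter, top 33 mm above the base, axis at jig x,y (-50,52)) that the plate's +y long edge touches when seated: jig x,y (-50,45), z 26 mm.
- ball_centre (a point): Centre of the sprung steel side ball (12 mm diameter) opposite the stop post, on a thin neck: jig x,y,z (-50,-48,32.5) mm when free. With the plate against the stop it overlaps the plate's -y edge by 3 mm and carries that edge. If the plate lies more than about 2 mm short of the stop, pressing on it does nothing.
- side_ball (a joint): How far the ball is pushed out to jig -y, in m: 0 free, 0.005 end; spring 7 N at 0, 1.2 N more per mm. Pressing the plate's top down with 8 to 20 N, 15 to 25 mm inboard of the ball, pushes it past: it yields, then springs back over the plate's upper edge (reads 0.0003 to 0.001) and holds the plate down and against the stop.
- mixing_cup: Clear plastic mixing cup, dark inside, 67 mm wide, 70 mm high, open top; origin at the centre of its underside. Beyond the pin end of the jig; not to be disturbed.
- hardener_tube: White and red tube of hardener, lying, 131 x 40 x 32 mm; origin at the centre of its underside, length along its y. Beyond the end of the jig away from the pin; not to be disturbed.
- spray_can: Spray can, 67 mm diameter, 189 mm high, upright; origin at the centre of its underside. Behind the jig to the left; not to be disturbed.

How it is judged:
On the way:
1. the plate's locating hole has dropped over the pin (horizontal distance between plate_hole and pin_seat below 0.003 m and z of plate_hole in the frame of pin_seat below 0.007 m), for 0.2 s.
At the end, for the whole second after the job is handed in: The hole is over the pin (centres within 3 mm); the plate lies flat on the rest buttons (both ends within 2.5 mm, tilt under 0.03 rad), square to the jig (within 0.035 rad); the side ball has sprung back over its edge (reads under 1.8 mm); all is at rest (horizontal distance between plate_hole and pin_seat below 0.003 m and z of each of plate_hole, plate_ball_end in the frame of pin_seat below 0.0025 m and angle between plate's own z axis and vertical below 0.03 rad and angle between the x axis of plate and the x axis of jig, either way round below 0.035 rad and value of joint side_ball below 0.0018 m and linear speed of plate below 0.01 m/s); the robot touches nothing.
It fails at once if the plate is lifted off the jig (its centre more than 60 mm above the bench) (height (world z) of plate above 0.06 m).
It fails at once if the mixing cup is moved by more than 20 mm or tipped (distance of mixing_cup from where it was at the start of the episode above 0.02 m or angle between mixing_cup's own z axis and vertical above 0.3 rad).
It fails at once if the hardener tube is moved by more than 20 mm (distance of hardener_tube from where it was at the start of the episode above 0.02 m).
It fails at once if the spray can is moved by more than 20 mm or tipped (distance of spray_can from where it was at the start of the episode above 0.02 m or angle between spray_can's own z axis and vertical above 0.3 rad).
It also fails if it takes over 72 s, if anything falls off the work surface, if the arm or the gripper's body presses on something with over 40 N, if the wrist force passes 120 N, or if a joint passes its speed limit or range.

## Working session

There is one attempt and no reset: what is moved stays moved. The work goes in short steps, Python scripts to look and compute and a shell command to move; the robot and the scene stay as the last step left them, time stands still between calls to the robot, and variables do not carry over. Pictures are saved under pics/ and viewed, about 8 in all and at most 12, crops included, and the job is handed in when it is done.

```bash
mkdir -p pics; cat > h.py <<'E'
from plant import robot
import numpy as np, cv2
from scipy.spatial.transform import Rotation as R
def snap(name,fn):
    i=robot.camera_info(name); p,d=robot.read_camera(name)
    cv2.imwrite('pics/'+fn+'.png',p[:,:,::-1]); np.savez('pics/'+fn+'.npz',p=p,d=d,**{k:i[k] for k in('vertical_fov','cx','cy','cam_to_world')})
    return i,p,d
def load(fn): return np.load('pics/'+fn+'.npz')
def px2w(z,u,v,depth=None,zw=None):
    f=210/np.tan(np.radians(float(z['vertical_fov']))/2)
    r=np.array([(u-z['cx'])/f,-(v-z['cy'])/f,-1.]);T=z['cam_to_world']
    o=T[:3,3];r=T[:3,:3]@r
    s=depth if depth is not None else ((zw-o[2])/r[2] if zw is not None else float(np.median(z['d'][int(v)-1:int(v)+2,int(u)-1:int(u)+2])))
    return o+s*r
def st():
    s=robot.read_state();print({k:np.round(s[k],4).tolist() for k in('t','tool_pos','orientation','force','opening')});return s
E
python3 - <<'E'
from h import *
for n in('top','side'):
    i,p,d=snap(n,n+'1');print(n,{k:np.round(v,3).tolist() if not isinstance(v,str) else v for k,v in i.items()})
s=st();print(R.from_rotvec(s['orientation']).as_matrix().round(3))
E
```

```text
top {'vertical_fov': 47.507, 'cx': 277.035, 'cy': 209.765, 'cam_to_world': [[0.123, 0.971, -0.205, 0.406], [-0.992, 0.122, -0.021, 0.005], [0.005, 0.206, 0.978, 1.0], [0.0, 0.0, 0.0, 1.0]]}
side {'vertical_fov': 53.685, 'cx': 288.928, 'cy': 206.906, 'cam_to_world': [[0.951, 0.149, -0.272, 0.371], [-0.31, 0.507, -0.804, -0.66], [0.018, 0.849, 0.528, 0.513], [0.0, 0.0, 0.0, 1.0]]}
{'t': 0.1, 'tool_pos': [0.24, -0.5493, 0.2177], 'orientation': [-3.0736, -0.6419, 0.0003], 'force': [-0.9429, 0.1315, -0.1229], 'opening': 0.093}
[[ 0.916  0.4   -0.001]
 [ 0.4   -0.916  0.002]
 [ 0.    -0.002 -1.   ]]
```

View pics/top1.png

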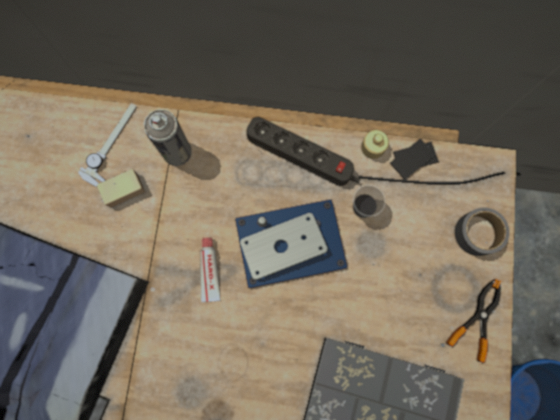

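View pics/side1.png

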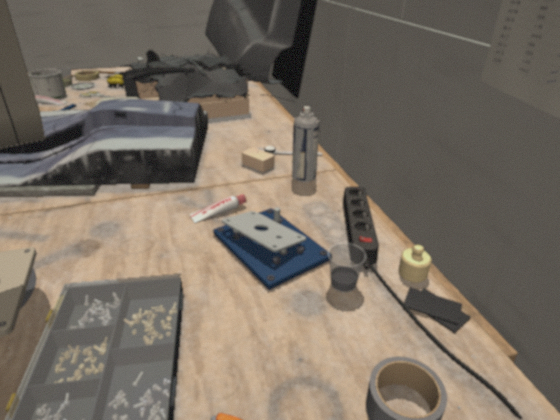

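The top view shows the jig at (237-345, 202-287), the plate on it, and the stop post at (262,220). The cup is at (367,203), the tube at (209,270) and the can at (168,140). Next I'll enlarge the jig.

```bash
python3 - <<'E'
from h import *
p=load('top1')['p'][190:300,220:360,::-1]
a=cv2.resize(p,None,fx=5.7,fy=5.4,interpolation=cv2.INTER_CUBIC)
p=cv2.resize(p,None,fx=5,fy=5,interpolation=cv2.INTER_CUBIC)
cv2.imwrite('pics/top1c.png',p)
E
```

```text
(no output)
```

View pics/top1c.png

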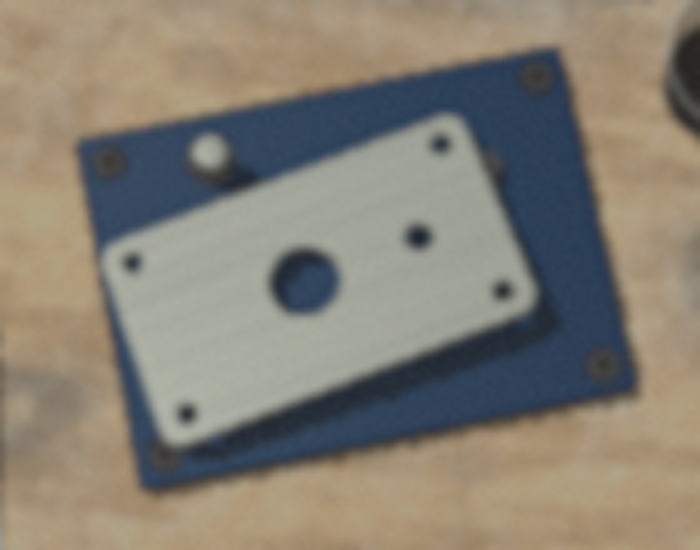

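```bash
cat >> h.py <<'E'
def fit2(J,W):
    J=np.array(J,float)/1000;W=np.array(W)[:,:2]
    A=J-J.mean(0);B=W-W.mean(0)
    th=np.arctan2((A[:,0]*B[:,1]-A[:,1]*B[:,0]).sum(),(A*B).sum())
    c,s=np.cos(th),np.sin(th);M=np.array([[c,-s],[s,c]]);t=W.mean(0)-M@J.mean(0)
    return th,t,(W-(J@M.T+t))*1000
E
python3 - <<'E'
from h import *
z=load('top1')
g=lambda a,b,zw=None:px2w(z,a/5+219.6,b/5+189.6,zw=zw)
for nm,J,P,h in(('jig',[(-105,75),(105,75),(105,-75),(-105,-75),(-50,52)],[(78,143),(560,48),(637,390),(145,490),(210,151)],[.015]*4+[.048]),
 ('plate',[(-68,34),(68,34),(68,-34),(-68,-34),(-5,0),(45,0)],[(132,262),(441,144),(503,290),(187,413),(305,282),(418,237)],[.041]*6)):
    W=[g(a,b,k) for (a,b),k in zip(P,h)]
    th,t,r=fit2(J,W);print(nm,th,t.round(4),'\n',r.round(1).tolist())
    if nm=='jig': tj,oj=th,t
    else:
        c,s=np.cos(tj),np.sin(tj);print('plate in jig',np.array([[c,s],[-s,c]])@(t-oj)*1000,th-tj)
# plate heights from depth
for nm,a,b in(('L-top',150,300),('L-bot',190,380),('R-top',430,170),('R-bot',500,265),('mid',350,340)):print(nm,g(a,b).round(4))
for nm,u,v in(('cup',367,203),('tube',209,270),('can',157,120)):print(nm,px2w(z,u,v).round(3))
E
```

```text
jig -1.24831410524092 [ 0.5473 -0.0107] 
 [[-1.2, -1.7], [-1.8, 0.5], [0.6, 2.2], [1.8, -1.6], [0.6, 0.6]]
plate -1.076405760774854 [0.5367 0.0048] 
 [[-1.0, -1.3], [-1.6, -0.4], [1.6, 0.4], [1.4, 0.9], [-0.3, -0.2], [-0.1, 0.6]]
plate in jig [-18.10566978  -5.12623956] 0.17190834446606584
L-top [0.5202 0.0709 0.0303]
L-bot [0.4894 0.0502 0.037 ]
R-top [ 0.587  -0.0362  0.0355]
R-bot [ 0.5501 -0.0682  0.0444]
mid [ 0.5128 -0.0117  0.0423]
cup [ 0.649 -0.16   0.021]
tube [0.47  0.148 0.022]
can [0.714 0.258 0.188]
```

```bash
python3 -m pendant '[{"translation":[0,0,0],"twist":[0,0,-0.15],"grip":0},{"translation":[0,0,0],"twist":[0,0,-0.15],"grip":0},{"translation":[0,0,0],"twist":[0,0,-0.15],"grip":0},{"translation":[0,0,0],"twist":[0,0,-0.15],"grip":0},{"translation":[0,0,0],"twist":[0,0,-0.15],"grip":0},{"translation":[0,0,0],"twist":[0,0,-0.15],"grip":0},{"translation":[0,0,0],"twist":[0,0,-0.15],"grip":0},{"translation":[0,0,0],"twist":[0,0,-0.15],"grip":0},{"translation":[0,0,0],"twist":[0,0,-0.15],"grip":0},{"translation":[0,0,0],"twist":[0,0,-0.15],"grip":0}]'
cat >> h.py <<'E'
tj,oj=-1.2483,np.array([.5473,-.0107])
def j2w(x,y):
    c,s=np.cos(tj),np.sin(tj);return oj+np.array([[c,-s],[s,c]])@np.array([x,y])/1000
def w2j(w):
    c,s=np.cos(tj),np.sin(tj);return np.array([[c,s],[-s,c]])@(np.array(w[:2])-oj)*1000
def go(x,y,z,yaw=None):
    """tool-axis shift mm to jig point x,y mm, z mm; yaw = world angle of tool x"""
    s=st();M=R.from_rotvec(s['orientation']).as_matrix()
    cur=np.arctan2(M[1,0],M[0,0]);print('yaw',cur,'tcp jig',w2j(s['tool_pos']).round(1))
    d=np.array([*j2w(x,y),z/1000])-s['tool_pos']
    print('shift now',(M.T@d*1000).round(1))
    if yaw is not None:
        tw=-(yaw-cur);print('twist z',tw);M2=M@R.from_rotvec([0,0,tw]).as_matrix();print('shift after twist',(M2.T@d*1000).round(1))
    print('tilt',M[:,2].round(4))
E
python3 -c "
from h import *
go(-130,-25,120,2.065)"
```

```text
t: 1.1
tool_pos: [0.2388, -0.5459, 0.2112]
orientation: [-1.798, -2.563, -0.012]
force: [-1.2, -0.4, 0.1]
opening: 0.0464
{'t': 1.1, 'tool_pos': [0.2388, -0.5459, 0.2112], 'orientation': [-1.7985, -2.5633, -0.0118], 'force': [-1.2195, -0.3598, 0.1357], 'opening': 0.0464}
yaw 1.9179605791252556 tcp jig [ 409.8 -462.2]
shift now [527.7 450.3  98. ]
twist z -0.1470394208747443
shift after twist [456.  522.8  98. ]
tilt [-0.0041  0.0121 -0.9999]
```

```bash
python3 -m pendant '[{"translation":[0,0,0],"twist":[0,0,-0.147],"grip":0},{"translation":[40,45,0],"twist":[0,0,0],"grip":0},{"translation":[40,45,0],"twist":[0,0,0],"grip":0},{"translation":[40,45,0],"twist":[0,0,0],"grip":0},{"translation":[40,45,0],"twist":[0,0,0],"grip":0},{"translation":[40,45,0],"twist":[0,0,0],"grip":0},{"translation":[40,45,0],"twist":[0,0,0],"grip":0},{"translation":[40,45,0],"twist":[0,0,0],"grip":0},{"translation":[40,45,0],"twist":[0,0,0],"grip":0},{"translation":[40,45,0],"twist":[0,0,0],"grip":0}]'
python3 -c "
from h import *
go(-130,-25,120,2.065)"
```

```text
t: 2.1
tool_pos: [0.387, -0.1191, 0.2111]
orientation: [-1.601, -2.681, -0.022]
force: [1.3, -0.2, 0.3]
opening: 0.0466
{'t': 2.1, 'tool_pos': [0.387, -0.1191, 0.2111], 'orientation': [-1.6006, -2.6815, -0.0217], 'force': [1.3455, -0.1834, 0.2803], 'opening': 0.0466}
yaw 2.065307854613979 tcp jig [  52.  -186.3]
shift now [149.5 189.9  95. ]
twist z 0.00030785461397897507
shift after twist [149.6 189.8  95. ]
tilt [-0.0089  0.0215 -0.9997]
```

```bash
python3 -m pendant '[{"translation":[37,42,10],"twist":[0.002,-0.023,0],"grip":0},{"translation":[38,45,20],"twist":[0,0,0],"grip":0},{"translation":[38,45,20],"twist":[0,0,0],"grip":0},{"translation":[38,45,20],"twist":[0,0,0],"grip":0},{"translation":[15,20,20],"twist":[0,0,0],"grip":0},{"translation":[0,0,10],"twist":[0,0,0],"grip":0},{"translation":[0,0,0],"twist":[0,0,0],"grip":0},{"translation":[0,0,0],"twist":[0,0,0],"grip":0},{"translation":[0,0,0],"twist":[0,0,0],"grip":0},{"translation":[0,0,0],"twist":[0,0,0],"grip":0}]'
python3 -c "
from h import *
i,p,d=snap('wrist','w1');print(i)
go(-115,-22,22,2.065)"
```

```text
t: 3.1
tool_pos: [0.4656, 0.0874, 0.1245]
orientation: [1.6, 2.698, 0.001]
force: [0.8, -0.0, 0.4]
opening: 0.047
{'vertical_fov': 66.71840787208676, 'cx': 283.00402127468, 'cy': 213.59741883307308, 'cam_to_world': array([[ 0.8774057 , -0.46216362, -0.1287013 ,  0.4306049 ],
       [ 0.4797361 ,  0.84719852,  0.22827166,  0.15051289],
       [ 0.00353669, -0.26202951,  0.96505338,  0.28883619],
       [ 0.        ,  0.        ,  0.        ,  1.        ]])}
{'t': 3.15, 'tool_pos': [0.4658, 0.0874, 0.1247], 'orientation': [1.6004, 2.6978, 0.0013], 'force': [-0.2712, -0.0543, 0.0685], 'opening': 0.0465}
yaw 2.07070962597195 tcp jig [-118.9  -46.2]
shift now [ -7.7  22.8 102.8]
twist z 0.0057096259719502385
shift after twist [ -7.6  22.9 102.8]
tilt [ 0.0046 -0.0017 -1.    ]
```

View pics/w1.png

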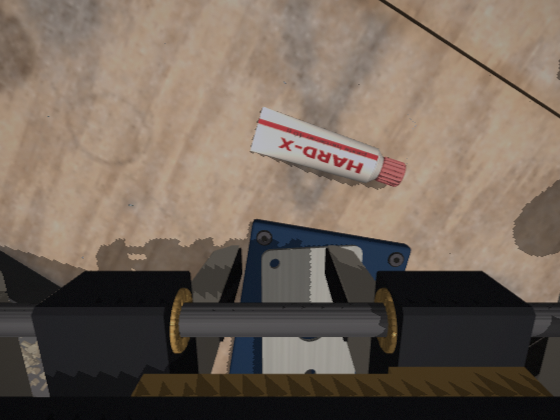

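The wrist view from behind shows the jig's -x edge, with corners at about (252,220) and (410,245). The tube is clear behind it. The plate's end edge runs from (262,250) to (362,247), with a bolt hole at (275,264).

```bash
python3 -c "
from h import *
z=load('w1')
for n,u,v,h in(('jig -105,-75',252,220,.015),('jig -105,75',410,245,.015),('screw',264,238,.017),('screw',397,260,.017),('plate hole -68,-34',275,264,.043),('plate corner -y',262,251,.043),('plate corner +y',362,248,.03),('tube cap',405,180,.015)):
  w=px2w(z,u,v,zw=h);print(n,w.round(4),w2j(w).round(1),'depth z',px2w(z,u,v)[2].round(4))
"
```

```text
jig -105,-75 [0.4456 0.0673 0.015 ] [-106.2  -71.7] depth z -0.0013
jig -105,75 [0.5835 0.1153 0.015 ] [-108.    74.2] depth z -0.0022
screw [0.4628 0.058  0.017 ] [-92.  -58.4] depth z 0.016
screw [0.5802 0.0976 0.017 ] [-92.3  65.6] depth z 0.016
plate hole -68,-34 [0.4784 0.0509 0.043 ] [-80.3 -45.8] depth z 0.0143
plate corner -y [0.4635 0.056  0.043 ] [-89.8 -58.3] depth z 0.0138
plate corner +y [0.5401 0.095  0.03  ] [-102.5   26.6] depth z 0.0137
tube cap [0.5454 0.1628 0.015 ] [-165.1   53.2] depth z -0.0018
```

```bash
python3 -m pendant '[{"translation":[-4,12,10],"twist":[0,0,0],"grip":0},{"translation":[-4,11,20],"twist":[0,0,0],"grip":0},{"translation":[0,0,30],"twist":[0,0,0],"grip":0},{"translation":[0,0,25],"twist":[0,0,0],"grip":0},{"translation":[0,0,10],"twist":[0,0,0],"grip":0},{"translation":[0,0,5],"twist":[0,0,0],"grip":0},{"translation":[0,0,0],"twist":[0,0,0],"grip":0},{"translation":[0,0,0],"twist":[0,0,0],"grip":0},{"translation":[0,0,0],"twist":[0,0,0],"grip":0},{"translation":[0,0,0],"twist":[0,0,0],"grip":0}]'
python3 -c "
from h import *
go(-104,-20,21)"
```

```text
t: 4.15
tool_pos: [0.4996, 0.0876, 0.0324]
orientation: [1.603, 2.679, 0.017]
force: [-0.3, 0.1, 0.9]
opening: 0.0463
{'t': 4.15, 'tool_pos': [0.4996, 0.0876, 0.0324], 'orientation': [1.6026, 2.6792, 0.0168], 'force': [-0.2568, 0.056, 0.9385], 'opening': 0.0463}
yaw 2.0633201877254064 tcp jig [-108.3  -14.1]
shift now [-3.1 -6.7 11.3]
tilt [ 2.240e-02 -8.000e-04 -9.997e-01]
```

```bash
python3 -m pendant '[{"translation":[2,-6,0],"twist":[0.019,0.011,0],"grip":0},{"translation":[0,0,6],"twist":[0,0,0],"grip":0},{"translation":[0,0,4],"twist":[0,0,0],"grip":0},{"translation":[-1,0,0],"twist":[0,0,0],"grip":0},{"translation":[-2,0,0],"twist":[0,0,0],"grip":0},{"translation":[-1,0,0],"twist":[0,0,0],"grip":0},{"translation":[-1,0,0],"twist":[0,0,0],"grip":0},{"translation":[-1,0,0],"twist":[0,0,0],"grip":0},{"translation":[-1,0,0],"twist":[0,0,0],"grip":0},{"translation":[0,0,0],"twist":[0,0,0],"grip":0}]'
python3 -c "
from h import *
go(-104,-20,21)"
```

```text
t: 5.15
tool_pos: [0.4968, 0.0805, 0.0224]
orientation: [-1.612, -2.695, -0.001]
force: [-1.3, 0.8, 0.5]
opening: 0.0465
{'t': 5.15, 'tool_pos': [0.4968, 0.0805, 0.0224], 'orientation': [-1.6117, -2.6953, -0.0011], 'force': [-1.2834, 0.7553, 0.5289], 'opening': 0.0465}
yaw 2.063746508402651 tcp jig [-102.5  -19. ]
shift now [ 1.6 -0.7  1.4]
tilt [-7.0e-04  1.2e-03 -1.0e+00]
```

```bash
python3 -m pendant '[{"translation":[-1.5,0,0],"twist":[0,0,0.003],"grip":0},{"translation":[-1.5,0,0],"twist":[0,0,0.003],"grip":0},{"translation":[-1.5,0,0],"twist":[0,0,0.003],"grip":0},{"translation":[-1.5,0,0],"twist":[0,0,0.003],"grip":0},{"translation":[-1.5,0,0],"twist":[0,0,0.003],"grip":0},{"translation":[-1.5,0,0],"twist":[0,0,0.003],"grip":0},{"translation":[-1.5,0,0],"twist":[0,0,0.003],"grip":0},{"translation":[0,0,0],"twist":[0,0,0],"grip":0},{"translation":[0,0,0],"twist":[0,0,0],"grip":0},{"translation":[0,0,0],"twist":[0,0,0],"grip":0}]'
python3 -c "
from h import *
go(-104,-20,21)
z=load('top1')
i,p,d=snap('top','top2')
a=cv2.resize(p[190:300,220:360,::-1],None,fx=5,fy=5,interpolation=cv2.INTER_CUBIC)
cv2.imwrite('pics/top2c.png',a)
"
```

```text
t: 6.15
tool_pos: [0.5028, 0.0708, 0.023]
orientation: [-1.643, -2.678, -0.003]
force: [-0.1, 1.1, 1.4]
opening: 0.0464
{'t': 6.15, 'tool_pos': [0.5028, 0.0708, 0.023], 'orientation': [-1.6426, -2.6775, -0.0032], 'force': [-0.1009, 1.0985, 1.4227], 'opening': 0.0464}
yaw 2.0410361730211655 tcp jig [-91.4 -16.4]
shift now [13.  -1.7  2. ]
tilt [ 8.0e-04  1.9e-03 -1.0e+00]
```

View pics/top2c.png

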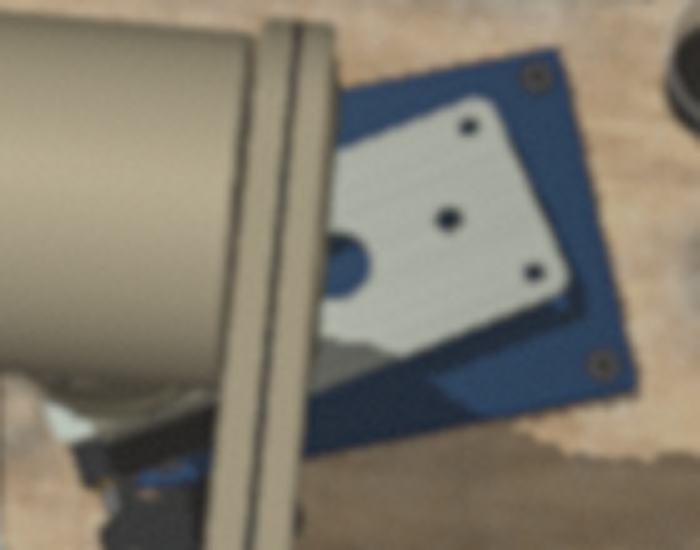

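The hole is now at crop (448,219), with the two end bolt holes at (470,126) and (534,272).

```bash
cat >> h.py <<'E'
def loc(z,P,J,zs=.042):
    W=[px2w(z,a/5+219.6,b/5+189.6,zw=zs) for a,b in P];th,t,r=fit2(J,W)
    print('plate jig',w2j(t).round(1),'ang',round(th-tj,3),'holes',[w2j(w).round(1).tolist() for w in W])
E
python3 -c "
from h import *
J=[(68,34),(68,-34),(45,0)]
loc(load('top1'),[(441,144),(503,290),(418,237)],J)
loc(load('top2'),[(470,126),(534,272),(448,219)],J)
z=load('top2');print('pin px',)
for zz in (.0375,):
  w=np.array([*j2w(45,0),zz]);T=z['cam_to_world'];c=np.linalg.inv(T)@np.append(w,1);f=210/np.tan(np.radians(float(z['vertical_fov']))/2)
  u=z['cx']+f*c[0]/-c[2];v=z['cy']-f*c[1]/-c[2];print(u,v,(u-219.6)*5,(v-189.6)*5)
"
```

```text
plate jig [-18.3  -5.9] ang 0.182 holes [[42.8, 38.1], [54.7, -25.5], [25.6, 2.4]]
plate jig [-4.7 -1.5] ang 0.19 holes [[56.1, 43.1], [68.6, -20.8], [39.1, 7.3]]
pin px
312.63665567755515 236.6342303684778 465.1832783877758 235.17115184238904
```

```bash
python3 -m pendant '[{"translation":[2,0,0],"twist":[0,0,0],"grip":0},{"translation":[0,0,4],"twist":[0,0,0],"grip":0},{"translation":[-1,0,0],"twist":[0,0,0],"grip":0},{"translation":[-1,0,0],"twist":[0,0,0.01],"grip":0},{"translation":[-1,0,0],"twist":[0,0,0.01],"grip":0},{"translation":[-1,0,0],"twist":[0,0,0.01],"grip":0},{"translation":[-1,0,0],"twist":[0,0,0.01],"grip":0},{"translation":[-1,0,0],"twist":[0,0,0.01],"grip":0},{"translation":[0,0,0],"twist":[0,0,0],"grip":0},{"translation":[0,0,0],"twist":[0,0,0],"grip":0}]'
python3 -c "
from h import *
go(-104,-20,21)
i,p,d=snap('top','top3')
a=cv2.resize(p[190:300,280:360,::-1],None,fx=5,fy=5,interpolation=cv2.INTER_CUBIC)
cv2.imwrite('pics/top3c.png',a)
# bright/dark hole centroid near plate
g=p.astype(int).sum(2);print(g[225:245,300:325])
" | head -5
```

```text
t: 7.2
tool_pos: [0.5046, 0.0672, 0.0186]
orientation: [-1.715, -2.632, -0.004]
force: [-0.6, 3.8, 0.6]
opening: 0.0463
{'t': 7.2, 'tool_pos': [0.5046, 0.0672, 0.0186], 'orientation': [-1.7149, -2.6317, -0.0036], 'force': [-0.5833, 3.7763, 0.5989], 'opening': 0.0463}
yaw 1.9865326487260342 tcp jig [-87.4 -15.8]
shift now [17.  -2.6 -2.4]
tilt [ 9.0e-04  2.1e-03 -1.0e+00]
[[497 500 496 501 498 498 497 494 494 492 490 493 489 489 491 495 492 490
```

View pics/top3c.png

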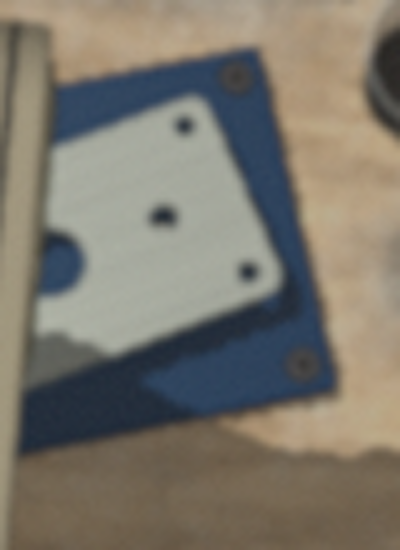

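The pin's bright top is showing at the lower rim of the hole. The hole centre is at crop (163,217) and the pin at about (166,227), so the plate needs to go to jig -y there. I'll push its +y edge near the pin end with the fingers shut.

```bash
python3 -m pendant '[{"translation":[4,0,0],"twist":[0,0,0],"grip":0},{"translation":[0,0,-30],"twist":[0,0,0],"grip":-1},{"translation":[0,0,-40],"twist":[0,0,0],"grip":-1},{"translation":[-30,20,-10],"twist":[0,0,0],"grip":-1},{"translation":[-40,30,0],"twist":[0,0,0.05],"grip":-1},{"translation":[-40,30,0],"twist":[0,0,0.05],"grip":-1},{"translation":[-20,10,0],"twist":[0,0,0],"grip":-1},{"translation":[0,0,0],"twist":[0,0,0],"grip":-1},{"translation":[0,0,0],"twist":[0,0,0],"grip":-1},{"translation":[0,0,0],"twist":[0,0,0],"grip":-1}]'
python3 -c "
from h import *
J=[(68,34),(68,-34),(45,0)]
loc(load('top3'),[(485,125),(548,271),(463,217)],J)
W=[px2w(load('top3'),a/5+219.6,b/5+189.6,zw=.042) for a,b in [(485,125),(548,271),(463,217)]]
th,t,r=fit2(J,W);c,s=np.cos(th),np.sin(th)
e=w2j(t+np.array([[c,-s],[s,c]])@[.045,.045]);print('edge pt',e)
go(e[0]-2,e[1]+17.5+10,100,1.9)
"
```

```text
t: 8.25
tool_pos: [0.6358, -0.0185, 0.0999]
orientation: [1.848, 2.54, -0.005]
force: [0.3, 0.2, -0.8]
opening: 0.0005
plate jig [ 1.2 -1.7] ang 0.182 holes [[62.2, 42.3], [74.2, -21.5], [45.2, 6.9]]
edge pt [37.30627066 50.70340834]
{'t': 8.25, 'tool_pos': [0.6358, -0.0185, 0.0999], 'orientation': [1.8477, 2.5399, -0.0048], 'force': [0.2807, 0.2401, -0.7504], 'opening': 0.0005}
yaw 1.883754273056998 tcp jig [35.4 81.4]
shift now [ 0.1 -3.2 -0.1]
twist z -0.01624572694300186
shift after twist [ 0.2 -3.2 -0.1]
tilt [-0.0012 -0.0029 -1.    ]
```

```bash
python3 -m pendant '[{"translation":[-13,-1,10],"twist":[0,0,0],"grip":-1},{"translation":[0,0,30],"twist":[0,0,0],"grip":-1},{"translation":[0,0,25],"twist":[0,0,0],"grip":-1},{"translation":[0,0,12],"twist":[0,0,0],"grip":-1},{"translation":[0,0,3],"twist":[0,0,0],"grip":-1},{"translation":[0,-1,0],"twist":[0,0,0],"grip":-1},{"translation":[0,-1,0],"twist":[0,0,0],"grip":-1},{"translation":[0,-1,0],"twist":[0,0,0],"grip":-1},{"translation":[0,-1,0],"twist":[0,0,0],"grip":-1},{"translation":[0,0,0],"twist":[0,0,0],"grip":-1}]'
python3 -c "
from h import *
go(48,71,20)"
```

```text
t: 9.25
tool_pos: [0.6343, -0.0325, 0.0204]
orientation: [1.838, 2.541, -0.002]
force: [-0.1, 0.3, -0.4]
opening: 0.0007
{'t': 9.25, 'tool_pos': [0.6343, -0.0325, 0.0204], 'orientation': [1.8383, 2.541, -0.0023], 'force': [-0.1054, 0.3035, -0.3791], 'opening': 0.0007}
yaw 1.8890160372664104 tcp jig [48.2 75.6]
shift now [ 0.2 -4.6  0.4]
tilt [ 0.0035 -0.0043 -1.    ]
```

```bash
python3 -m pendant '[{"translation":[0,-1.5,0],"twist":[0,0,0],"grip":-1},{"translation":[0,-1.5,0],"twist":[0,0,0],"grip":-1},{"translation":[0,-1,0],"twist":[0,0,0],"grip":-1},{"translation":[0,-1,0],"twist":[0,0,0],"grip":-1},{"translation":[0,-1,0],"twist":[0,0,0],"grip":-1},{"translation":[0,-1,0],"twist":[0,0,0],"grip":-1},{"translation":[0,-1,0],"twist":[0,0,0],"grip":-1},{"translation":[0,-1,0],"twist":[0,0,0],"grip":-1},{"translation":[0,0,0],"twist":[0,0,0],"grip":-1},{"translation":[0,0,0],"twist":[0,0,0],"grip":-1}]'
python3 -c "
from h import *
go(48,71,20)
i,p,d=snap('top','top4')
a=cv2.resize(p[190:300,220:360,::-1],None,fx=5,fy=5,interpolation=cv2.INTER_CUBIC)
i,p,d=snap('side','side4')
b=cv2.resize(p[200:290,205:335,::-1],None,fx=5,fy=5,interpolation=cv2.INTER_CUBIC)
cv2.imwrite('pics/c4.png',cv2.resize(np.vstack([np.hstack([a[:,150:550]]),])if 0 else np.hstack([a[:,150:600],b[:,:350],]) if a.shape[0]==b.shape[0] else np.hstack([a[:450,200:600],b[:450,100:500]]),None,fx=1,fy=1))
"
```

```text
t: 10.25
tool_pos: [0.6259, -0.0357, 0.0216]
orientation: [1.837, 2.539, -0.001]
force: [-0.2, -0.4, 0.0]
opening: 0.0004
{'t': 10.25, 'tool_pos': [0.6259, -0.0357, 0.0216], 'orientation': [1.8372, 2.5395, -0.0006], 'force': [-0.1725, -0.4141, 0.0032], 'opening': 0.0004}
yaw 1.8890107284351059 tcp jig [48.6 66.7]
shift now [0.7 4.3 1.6]
tilt [ 0.0056 -0.0046 -1.    ]
```

View pics/c4.png

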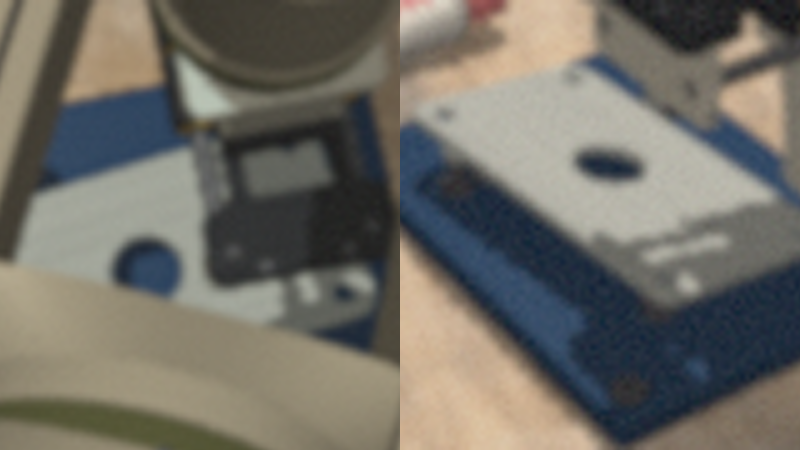

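```bash
python3 -m pendant '[{"translation":[0,-1,0],"twist":[0,0,0],"grip":-1},{"translation":[0,-1,0],"twist":[0,0,0],"grip":-1},{"translation":[0,-1,0],"twist":[0,0,0],"grip":-1},{"translation":[0,-1,0],"twist":[0,0,0],"grip":-1},{"translation":[0,-1,0],"twist":[0,0,0],"grip":-1},{"translation":[0,0,0],"twist":[0,0,0],"grip":-1},{"translation":[0,0,0],"twist":[0,0,0],"grip":-1},{"translation":[0,0,0],"twist":[0,0,0],"grip":-1},{"translation":[0,0,0],"twist":[0,0,0],"grip":-1},{"translation":[0,0,0],"twist":[0,0,0],"grip":-1}]'
cat >> h.py <<'E'
def plane(fn,uv0=None):
    """plate's top plane in jig frame from side depth: z at several jig points (mm)"""
    z=load(fn);P=[]
    for v in range(200,290):
        for u in range(205,335):
            c=z['p'][v,u].astype(int)
            if z['d'][v,u]>0 and c.min()>75 and c.max()-c.min()<32:
                w=px2w(z,u,v,depth=float(z['d'][v,u]))
                q=w2j(w)
                if .022<w[2]<.06 and -90<q[0]<85 and abs(q[1])<50:P.append([*q,w[2]*1000])
    P=np.array(P);k=np.ones(len(P),bool)
    for _ in range(6):
        A=np.c_[P[:,:2],np.ones(len(P))];m=np.linalg.lstsq(A[k],P[k,2],rcond=None)[0];r=P[:,2]-A@m;k=abs(r)<max(2.,1.5*np.median(abs(r)))
    print(fn,'n',k.sum(),'of',len(P),'slopes',m[:2].round(4),'top z at pin',(m@[45,0,1]).round(1),'ball end',(m@[-50,-35,1]).round(1),'+y',(m@[-50,40,1]).round(1))
E
python3 -c "
from h import *
go(48,71,20)
plane('side1');plane('side4');snap('side','side5');plane('side5')"
```

```text
t: 11.35
tool_pos: [0.6208, -0.0374, 0.0216]
orientation: [1.837, 2.54, -0.001]
force: [-0.1, -0.2, 0.5]
opening: 0.0005
{'t': 11.35, 'tool_pos': [0.6208, -0.0374, 0.0216], 'orientation': [1.8371, 2.5395, -0.0007], 'force': [-0.1491, -0.1525, 0.4818], 'opening': 0.0005}
yaw 1.8890417303008624 tcp jig [48.6 61.2]
shift now [0.6 9.8 1.6]
tilt [ 0.0056 -0.0046 -1.    ]
side1 n 1448 of 1573 slopes [ 0.0821 -0.1766] top z at pin 42.3 ball end 40.6 +y 27.4
side4 n 1755 of 1899 slopes [ 1.000e-04 -1.749e-01] top z at pin 34.5 ball end 40.6 +y 27.5
side5 n 1756 of 1954 slopes [ 1.000e-04 -1.754e-01] top z at pin 34.5 ball end 40.6 +y 27.5
```

```bash
python3 -m pendant '[{"translation":[0,6,-5],"twist":[0,0,0],"grip":-1},{"translation":[0,4,-30],"twist":[0,0,0],"grip":-1},{"translation":[0,0,-40],"twist":[0,0,0],"grip":-1},{"translation":[20,-40,-5],"twist":[0,0,0],"grip":-1},{"translation":[20,-40,0],"twist":[0,0,0],"grip":-1},{"translation":[20,-40,0],"twist":[0,0,0],"grip":-1},{"translation":[9,-40,0],"twist":[0,0,0],"grip":-1},{"translation":[0,0,0],"twist":[0,0,0],"grip":-1},{"translation":[0,0,0],"twist":[0,0,0],"grip":-1},{"translation":[0,0,0],"twist":[0,0,0],"grip":-1}]'
python3 -c "
from h import *
go(-20,-87,28,1.893)
snap('side','side6');plane('side6')
i,p,d=snap('top','top6')
cv2.imwrite('pics/top6c.png',cv2.resize(p[190:300,220:360,::-1],None,fx=5,fy=5,interpolation=cv2.INTER_CUBIC))
"
```

```text
t: 12.4
tool_pos: [0.4563, -0.0168, 0.1076]
orientation: [1.833, 2.535, 0.006]
force: [-0.9, -0.4, 1.1]
opening: 0.0003
{'t': 12.4, 'tool_pos': [0.4563, -0.0168, 0.1076], 'orientation': [1.833, 2.5346, 0.0058], 'force': [-0.9117, -0.3685, 1.086], 'opening': 0.0003}
yaw 1.8892810659703072 tcp jig [-23.  -88.2]
shift now [-2.3  0.4 79.6]
twist z -0.003718934029692811
shift after twist [-2.3  0.4 79.6]
tilt [ 0.0132 -0.005  -0.9999]
side6 n 1758 of 1899 slopes [-0.0007 -0.1749] top z at pin 34.5 ball end 40.7 +y 27.5
```

View pics/top6c.png

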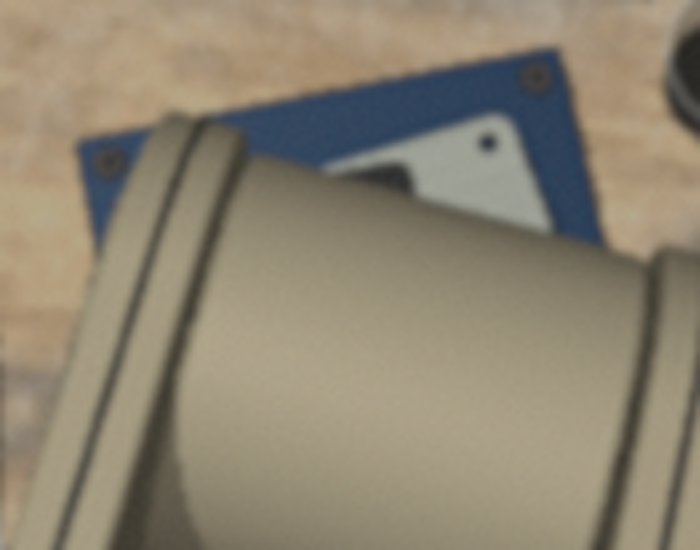

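```bash
python3 -m pendant '[{"translation":[-2,0,10],"twist":[0.008,0.01,0],"grip":-1},{"translation":[0,0,30],"twist":[0,0,0],"grip":-1},{"translation":[0,0,25],"twist":[0,0,0],"grip":-1},{"translation":[0,0,12],"twist":[0,0,0],"grip":-1},{"translation":[0,0,2],"twist":[0,0,0],"grip":-1},{"translation":[0,3,0],"twist":[0,0,0],"grip":-1},{"translation":[0,3,0],"twist":[0,0,0],"grip":-1},{"translation":[0,2,0],"twist":[0,0,0],"grip":-1},{"translation":[0,2,0],"twist":[0,0,0],"grip":-1},{"translation":[0,0,0],"twist":[0,0,0],"grip":-1}]'
python3 -c "
from h import *
go(-20,-74,28,1.893)"
```

```text
t: 13.5
tool_pos: [0.4759, -0.0168, 0.0284]
orientation: [1.839, 2.543, 0.01]
force: [0.2, -0.5, -0.4]
opening: 0.0004
{'t': 13.5, 'tool_pos': [0.4759, -0.0168, 0.0284], 'orientation': [1.8386, 2.5426, 0.0095], 'force': [0.1981, -0.4882, -0.4083], 'opening': 0.0004}
yaw 1.8894440855638135 tcp jig [-16.9 -69.7]
shift now [ 3.1 -4.3  0.4]
twist z -0.0035559144361865247
shift after twist [ 3.1 -4.3  0.4]
tilt [ 0.0066  0.0027 -1.    ]
```

```bash
python3 -m pendant '[{"translation":[1,1,0],"twist":[0,0,0],"grip":-1},{"translation":[1,1,0],"twist":[0,0,0],"grip":-1},{"translation":[1,1,0],"twist":[0,0,0],"grip":-1},{"translation":[0,1,0],"twist":[0,0,0],"grip":-1},{"translation":[0,1,0],"twist":[0,0,0],"grip":-1},{"translation":[0,1,0],"twist":[0,0,0],"grip":-1},{"translation":[0,1,0],"twist":[0,0,0],"grip":-1},{"translation":[0,0,0],"twist":[0,0,0],"grip":-1},{"translation":[0,0,0],"twist":[0,0,0],"grip":-1},{"translation":[0,0,0],"twist":[0,0,0],"grip":-1}]'
python3 -c "
from h import *
go(-20,-62,28,1.893)
snap('side','side7');plane('side7')"
```

```text
t: 14.5
tool_pos: [0.4818, -0.0112, 0.0289]
orientation: [1.838, 2.543, 0.009]
force: [-1.8, -0.1, -0.9]
opening: 0.0004
{'t': 14.5, 'tool_pos': [0.4818, -0.0112, 0.0289], 'orientation': [1.8383, 2.543, 0.0093], 'force': [-1.8046, -0.102, -0.8633], 'opening': 0.0004}
yaw 1.8897604739595841 tcp jig [-20.3 -62.3]
shift now [-0.3  0.3  0.9]
twist z -0.0032395260404158854
shift after twist [-0.3  0.3  0.9]
tilt [ 0.0065  0.0026 -1.    ]
side7 n 1624 of 1751 slopes [-0.0027 -0.1712] top z at pin 34.4 ball end 40.6 +y 27.8
```

```bash
python3 -m pendant '[{"translation":[0,1,0],"twist":[0,0,0],"grip":-1},{"translation":[0,1,0],"twist":[0,0,0],"grip":-1},{"translation":[0,1,0],"twist":[0,0,0],"grip":-1},{"translation":[0,1,0],"twist":[0,0,0],"grip":-1},{"translation":[0,1,0],"twist":[0,0,0],"grip":-1},{"translation":[0,0,0],"twist":[0,0,0],"grip":-1},{"translation":[0,0,0],"twist":[0,0,0],"grip":-1},{"translation":[0,0,0],"twist":[0,0,0],"grip":-1},{"translation":[0,0,0],"twist":[0,0,0],"grip":-1},{"translation":[0,0,0],"twist":[0,0,0],"grip":-1}]'
python3 -c "
from h import *
go(-20,-62,28,1.893)
snap('side','side8');plane('side8')
a,b=[cv2.resize(load(n)['p'][205:285,210:310,::-1],None,fx=4,fy=6,interpolation=cv2.INTER_CUBIC) for n in('side7','side8')]
cv2.imwrite('pics/s78.png',np.hstack([a,b]))"
```

```text
t: 15.55
tool_pos: [0.4856, -0.0091, 0.0282]
orientation: [1.84, 2.545, 0.008]
force: [-1.7, 1.1, -0.1]
opening: 0.0004
{'t': 15.55, 'tool_pos': [0.4856, -0.0091, 0.0282], 'orientation': [1.8396, 2.5451, 0.0077], 'force': [-1.7396, 1.0869, -0.0516], 'opening': 0.0004}
yaw 1.8898615633949425 tcp jig [-21. -58.]
shift now [-1.1 -4.   0.2]
twist z -0.0031384366050575263
shift after twist [-1.1 -4.   0.2]
tilt [ 0.0039  0.0032 -1.    ]
side8 n 1643 of 1787 slopes [-0.0035 -0.1704] top z at pin 34.4 ball end 40.7 +y 27.9
```

View pics/s78.png

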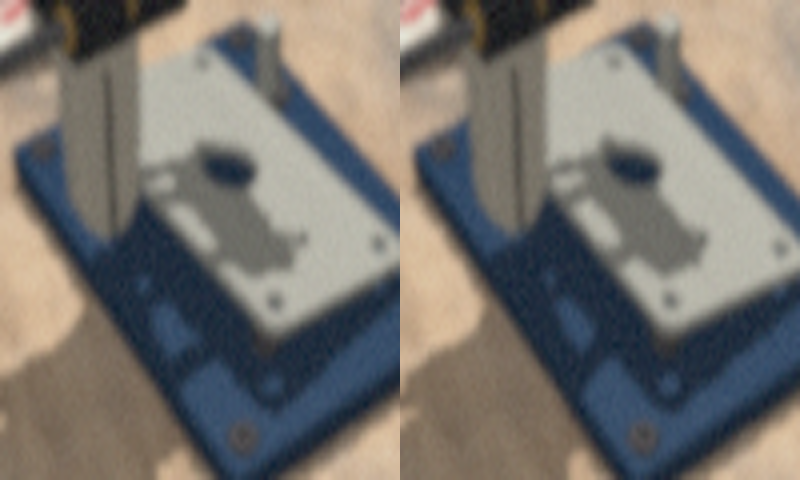

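```bash
python3 -m pendant '[{"translation":[0,1,0],"twist":[0,0,0],"grip":-1},{"translation":[0,1,0],"twist":[0,0,0],"grip":-1},{"translation":[0,1,0],"twist":[0,0,0],"grip":-1},{"translation":[0,1,0],"twist":[0,0,0],"grip":-1},{"translation":[0,0,0],"twist":[0,0,0],"grip":-1},{"translation":[0,0,0],"twist":[0,0,0],"grip":-1},{"translation":[0,0,0],"twist":[0,0,0],"grip":-1},{"translation":[0,0,0],"twist":[0,0,0],"grip":-1},{"translation":[0,0,0],"twist":[0,0,0],"grip":-1},{"translation":[0,0,0],"twist":[0,0,0],"grip":-1}]'
cat >> h.py <<'E'
def edge(fn):
    """plate outline (bright) seen by side camera projected on its plane: +y edge line in jig frame"""
    z=load(fn);g=z['p'].astype(int);m=((g.min(2)>110)&(g.max(2)-g.min(2)<32)).astype(np.uint8)
    P=[]
    for v in range(205,285):
        us=[u for u in range(215,330) if m[v,u]]
        for u in us:
            w=px2w(z,u,v,depth=float(z['d'][v,u]))
            q=w2j(w)
            if .022<w[2]<.046 and -38<q[0]<85 and 25<q[1]<65:P.append(q)
    P=np.array(P);b=[]
    for x0 in range(-36,60,8):
        k=P[(P[:,0]>=x0)&(P[:,0]<x0+8)]
        if len(k)>4:b.append([k[:,0].mean(),np.percentile(k[:,1],96)])
    b=np.array(b);f=np.polyfit(b[:,0],b[:,1],1);print(fn,'edge +y: slope',f[0].round(3),'y at -50',np.polyval(f,-50).round(1),'y at 45',np.polyval(f,45).round(1))
E
python3 -c "
from h import *
go(-20,-54,28,1.893)
snap('side','side9');plane('side9')
for n in('side1','side6','side7','side8','side9'):edge(n)"
```

```text
t: 16.6
tool_pos: [0.4886, -0.0082, 0.0278]
orientation: [-1.84, -2.546, -0.004]
force: [-3.0, 0.2, 1.3]
opening: 0.0005
{'t': 16.6, 'tool_pos': [0.4886, -0.0082, 0.0278], 'orientation': [-1.8401, -2.5456, -0.0041], 'force': [-3.0294, 0.1545, 1.2942], 'opening': 0.0005}
yaw 1.8898091026311208 tcp jig [-21.  -54.9]
shift now [-0.9  0.9 -0.2]
twist z -0.003190897368879231
shift after twist [-1.   0.9 -0.2]
tilt [ 0.0011  0.0025 -1.    ]
side9 n 1651 of 1816 slopes [-0.0028 -0.1472] top z at pin 33.5 ball end 38.9 +y 27.9
side1 edge +y: slope 0.143 y at -50 36.1 y at 45 49.7
side6 edge +y: slope 0.126 y at -50 35.4 y at 45 47.4
side7 edge +y: slope 0.105 y at -50 38.2 y at 45 48.2
side8 edge +y: slope 0.038 y at -50 43.8 y at 45 47.4
side9 edge +y: slope 0.001 y at -50 47.9 y at 45 48.0
```

```bash
python3 -m pendant '[{"translation":[0,1,0],"twist":[0,0,0],"grip":-1},{"translation":[0,1,0],"twist":[0,0,0],"grip":-1},{"translation":[0,1,0],"twist":[0,0,0],"grip":-1},{"translation":[0,0,0],"twist":[0,0,0],"grip":-1},{"translation":[0,0,0],"twist":[0,0,0],"grip":-1},{"translation":[0,0,0],"twist":[0,0,0],"grip":-1},{"translation":[0,0,0],"twist":[0,0,0],"grip":-1},{"translation":[0,0,0],"twist":[0,0,0],"grip":-1},{"translation":[0,0,0],"twist":[0,0,0],"grip":-1},{"translation":[0,0,0],"twist":[0,0,0],"grip":-1}]'
python3 -c "
from h import *
go(-20,-54,28,1.893)
snap('side','side10');plane('side10');edge('side10')"
```

```text
t: 17.65
tool_pos: [0.4885, -0.0082, 0.0273]
orientation: [-1.837, -2.542, 0.004]
force: [-3.6, -0.5, 0.8]
opening: 0.0005
{'t': 17.65, 'tool_pos': [0.4885, -0.0082, 0.0273], 'orientation': [-1.8371, -2.5422, 0.0041], 'force': [-3.5588, -0.4918, 0.793], 'opening': 0.0005}
yaw 1.8900392386969462 tcp jig [-21.  -54.9]
shift now [-1.   0.9 -0.7]
twist z -0.0029607613030537827
shift after twist [-1.   0.9 -0.7]
tilt [-5.6e-03  8.0e-04 -1.0e+00]
side10 n 1643 of 1816 slopes [-0.003  -0.1407] top z at pin 33.2 ball end 38.4 +y 27.8
side10 edge +y: slope 0.007 y at -50 47.1 y at 45 47.8
```

```bash
python3 -m pendant '[{"translation":[0,-8,0],"twist":[0,0,0],"grip":-1},{"translation":[0,-5,-15],"twist":[0,0,0],"grip":-1},{"translation":[0,0,-25],"twist":[0,0,0],"grip":-1},{"translation":[15,20,-3],"twist":[0,0,0],"grip":-1},{"translation":[14,20,0],"twist":[0,0,0],"grip":-1},{"translation":[0,0,0],"twist":[0,0,0],"grip":-1},{"translation":[0,0,0],"twist":[0,0,0],"grip":-1},{"translation":[0,0,0],"twist":[0,0,0],"grip":-1},{"translation":[0,0,0],"twist":[0,0,0],"grip":-1},{"translation":[0,0,0],"twist":[0,0,0],"grip":-1}]'
python3 -c "
from h import *
go(-50,-27,42)
snap('side','side11');plane('side11');edge('side11')"
```

```text
t: 18.7
tool_pos: [0.506, 0.0265, 0.0728]
orientation: [1.841, 2.543, 0.004]
force: [0.3, -0.0, 0.0]
opening: 0.0002
{'t': 18.7, 'tool_pos': [0.506, 0.0265, 0.0728], 'orientation': [1.8415, 2.5432, 0.004], 'force': [0.2932, -0.0021, 0.0265], 'opening': 0.0002}
yaw 1.8881675754886353 tcp jig [-48.4 -27.3]
shift now [ 1.6  0.2 30.8]
tilt [ 0.0029  0.001  -1.    ]
side11 n 1808 of 1985 slopes [-0.0033 -0.1429] top z at pin 33.3 ball end 38.7 +y 27.9
side11 edge +y: slope 0.005 y at -50 46.9 y at 45 47.4
```

```bash
python3 -m pendant '[{"translation":[1,0,18],"twist":[0,0,0],"grip":-1},{"translation":[0,0,11],"twist":[0,0,0],"grip":-1},{"translation":[0,0,3],"twist":[0,0,0],"grip":-1},{"translation":[0,0,3],"twist":[0,0,0],"grip":-1},{"translation":[0,0,3],"twist":[0,0,0],"grip":-1},{"translation":[0,0,3],"twist":[0,0,0],"grip":-1},{"translation":[0,0,3],"twist":[0,0,0],"grip":-1},{"translation":[0,0,3],"twist":[0,0,0],"grip":-1},{"translation":[0,0,3],"twist":[0,0,0],"grip":-1},{"translation":[0,0,3],"twist":[0,0,0],"grip":-1}]'
python3 -c "
from h import *
go(-50,-27,30)
snap('side','side12');plane('side12');edge('side12')"
```

```text
t: 19.75
tool_pos: [0.507, 0.0264, 0.028]
orientation: [1.843, 2.543, 0.002]
force: [-19.1, 0.4, 37.1]
opening: 0.0007
{'t': 19.75, 'tool_pos': [0.507, 0.0264, 0.028], 'orientation': [1.8427, 2.543, 0.0021], 'force': [-19.1068, 0.4259, 37.1411], 'opening': 0.0007}
yaw 1.887470704330007 tcp jig [-47.9 -26.5]
shift now [ 2.1 -0.5 -2. ]
tilt [ 1.7e-03  4.0e-04 -1.0e+00]
side12 n 1843 of 2212 slopes [0.0007 0.0013] top z at pin 28.0 ball end 27.9 +y 28.0
side12 edge +y: slope 0.001 y at -50 47.3 y at 45 47.4
```

It went flat: the plate's top is at z 28 everywhere. Now I'll lift off and check.

```bash
python3 -m pendant '[{"translation":[0,0,-3],"twist":[0,0,0],"grip":-1},{"translation":[0,0,-10],"twist":[0,0,0],"grip":-1},{"translation":[0,0,-40],"twist":[0,0,0],"grip":-1},{"translation":[0,0,-50],"twist":[0,0,0],"grip":-1},{"translation":[0,-30,-20],"twist":[0,0,0],"grip":-1},{"translation":[0,-40,0],"twist":[0,0,0],"grip":-1},{"translation":[0,-30,0],"twist":[0,0,0],"grip":-1},{"translation":[0,0,0],"twist":[0,0,0],"grip":-1},{"translation":[0,0,0],"twist":[0,0,0],"grip":-1},{"translation":[0,0,0],"twist":[0,0,0],"grip":-1}]'
python3 -c "
from h import *
st()
i,p,d=snap('side','side13');plane('side13');edge('side13')
a=cv2.resize(p[205:285,210:335,::-1],None,fx=6,fy=6,interpolation=cv2.INTER_CUBIC)
cv2.imwrite('pics/s13.png',a)"
```

```text
t: 20.8
tool_pos: [0.4115, -0.0059, 0.1609]
orientation: [1.838, 2.538, 0.007]
force: [-0.0, -0.3, -0.1]
opening: 0.0007
{'t': 20.8, 'tool_pos': [0.4115, -0.0059, 0.1609], 'orientation': [1.838, 2.5376, 0.0074], 'force': [-0.0292, -0.2956, -0.1348], 'opening': 0.0007}
side13 n 2025 of 2204 slopes [-0.0006 -0.0003] top z at pin 27.9 ball end 28.0 +y 28.0
side13 edge +y: slope 0.006 y at -50 47.0 y at 45 47.6
```

View pics/s13.png

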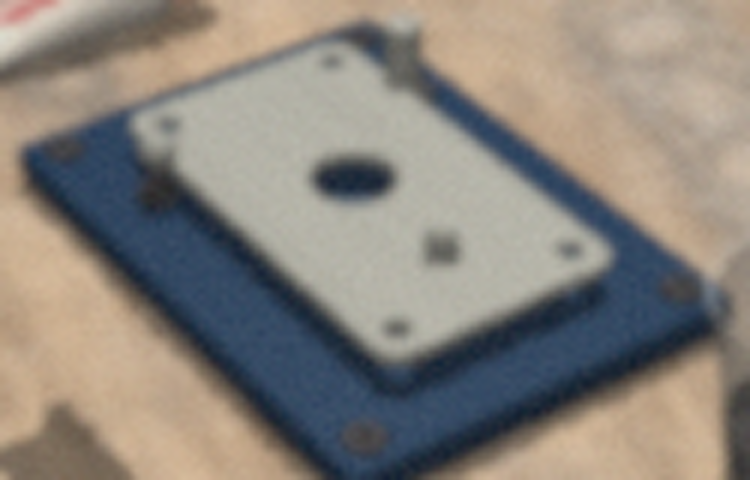

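The plate lies flat with the pin showing in its locating hole at (440,250). The ball stands over the -y edge at (155,155), and the +y edge is against the post at (403,60). The gripper is clear, so I'm handing in.

```bash
python3 -c "
from h import *
robot.close_job();st()"
```

```text
the job is handed in; nothing more can be done
the job is handed in; nothing more can be done
```

The plate is seated and the job is handed in, at about 21 s of robot time. No verdict was reported.

**What I did:**
1. I pushed the plate's short edge towards jig +x with two fingers.
2. I nudged its +y edge near the pin until the hole dropped over the pin.
3. I swung the plate against the stop post by pushing its -y edge. The fingers then stopped advancing at about 3.6 N.
4. I pressed down beside the ball until the plate snapped flat, then backed off to z 0.16 m.

**Last checks (side camera depth and picture):**
- **Flatness:** the plate's top is at z 28.0 mm (±0.1) at the pin, ball and stop ends, so its underside is at 24 mm. Tilt is under 0.001 rad.
- **Squareness:** the long edge is within about 0.006 rad of the jig's x axis.
- **Pin and ball:** the picture shows the pin in the locating hole and the ball over the plate's -y edge.
- **Release:** the tool force is about 0.3 N, so the robot touches nothing.

**What did not go to plan or was not checked:**
- The final press reached 37 N vertical and 19 N sideways at the fingertips, more than the 8 to 20 N intended. The plate stayed seated after release.
- The measured +y edge reads 2 to 3 mm high (47 against 45 mm). It read the same while the plate was hard against the post, so I took it as calibration bias.
- The ball's joint value could not be read directly.
- I did not measure the cup, tube and can again at the end. The tool path stayed clear of all three.

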